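Put the ratchet away and swap two pairs of pliers between their shaped trays

ROBOT

A 6-joint arm with a two-finger parallel gripper is mounted at the origin on a cart in front of the work surface, level with it; the furniture and walls round the work are solid. World frame = base frame: x ahead of the robot, y to its left, z up, the work surface at z = 0. Lengths are in m, angles in rad, forces in N, time in s.
With the tool pointing down it reaches from about 0.3 to 0.85 m from the base axis. Payload 4.2 kg.
Tool frame: the origin (TCP) lies midway between the tips of the shut fingers; the grasp point (between the pads) lies 19 mm behind it (robot.grip_point_offset is the distance from the TCP to the grasp point, in m); z points along the fingers, y is the line along which they close (so a half turn about z gives the same grasp; the last joint's range is limited). The gripper opens to 91 mm and grips with 3 to 60 N. Pads are 32 mm wide; open, the fingers measure 118 mm over their backs; the gripper's body (76 mm by 178 mm) begins 60 mm behind the grasp point.
Start: joints at [-1.149, 0.32, 1.565, -0, 1.257, -0.02], TCP at [0.246, -0.52, 0.214] pointing down, gripper open.
Joint ranges: [-3.11, 3.11], [-0.84, 2.01], [0.21, 2.61], [-1.34, 4.49], [0.05, 2.63], [-2.56, 2.56]. Speed limits (rad/s): [2.57, 2.57, 3.14, 3.14, 3.14, 3.14].

INTERFACE

Orientations are given as a unit quaternion [x, y, z, w].
In Python, from cell import robot, grip, viewer, job gives the robot as it stands. Calls block until the motion is done:
- robot.move_ptp(position, orientation): joint-space move of the TCP to a pose.
- robot.servo_line(position, orientation=None, feed=0.15, max_force=None): straight line of the TCP; orientation=None keeps the orientation; feed is the mean speed in m/s. With max_force (N) it stops when the force on the tool has changed by that much, and returns True; else False.
- robot.movej(angles): joint-space move.
- grip(opening, squeeze=None): finger opening in m; squeeze is the grip in N (None keeps the last); returns when the fingers have stopped.
- robot.sleep(seconds).
- robot.solve_ik(position, orientation): joint angles nearest the present ones, or None.
- viewer.read_camera(name): name is "scene" or "top"; returns the picture (480x640x3 uint8, red, green, blue); there is no depth.
- viewer.get_calibration(name): a dict with "fx", "fy", "cx", "cy" (pixels), "world_from_camera" (4x4, takes a point from camera to world coordinates). Camera axes: x right, y down, z forward; pixel columns grow to the right and rows downward; lengths in m; the calibration is good to about 2 mm. A picture is of the moment at which its call begins. get_calibration takes no time and is no camera call.
A pose or a line that the arm cannot do raises robot.Unreachable and nothing moves.
- job.sign_off(): hands the job in; it is judged then, once.
Readings, each from a call of its own:
- robot.get_t(): time.
- robot.get_joints(): joint angles.
- robot.get_qd(): joint speeds.
- robot.get_joint_torque(): joint torques, N m.
- robot.get_tool_pos(): TCP position.
- robot.get_ee_rot(): TCP orientation.
- robot.get_ft_force(): force on the tool from outside, world axes, zero at the start.
- robot.get_torque(): the same for the moment, N m.
- robot.get_width(): finger opening in m.
- robot.get_gripper_force(): force on a finger pad.
Only numpy, scipy, OpenCV 4.12 (cv2) and the standard library are available. Lean on these libraries where they do the work, as an engineer would, in place of code of your own. Each camera call takes 0.05 s, during which the arm holds its last target. There are 200 camera calls.

TASK

The two pairs of pliers lie in each other's shaped foam tray, and the ratchet handle lies on the green mat. First put the ratchet into its blue tray, then swap the pliers, laying one pair down on the cleared green mat on the way, so that the red-handled pliers end in the red tray and the black-handled pliers in the black tray. Every tool must lie flat, fully down in its cutout and let go; leave the spark plug, the paint marker and the brown nut between the trays where they are.

Things in the scene. Friction and masses are not known exactly. Their poses are not given: they have to be found in the camera images.
- red_pliers: Pliers with red handles, at first in the black tray. 183x61x16 mm, lying flat, 0.28 kg. Origin: centre of underside, z up; +y to the handle ends (y=+92 mm), -y to the jaw tips (y=-92). Width over both handles 60 mm from y=+25 to +75: grip there across (along x), e.g. at y=+40; centre of mass y=+8.
- black_pliers: Pliers with black handles, at first in the red tray. 183x61x16 mm, lying flat, 0.28 kg. Origin: centre of underside, z up; +y to the handle ends (y=+92 mm), -y to the jaw tips (y=-92). Width over both handles 60 mm from y=+25 to +75: grip there across (along x), e.g. at y=+40; centre of mass y=+8.
- ratchet: Bright steel ratchet handle on its back, square drive up; at first on the green mat. 39x220x44 mm, 0.35 kg. Origin: centre of underside, z up; +y to the wider head (y=+49 to +110 mm), -y to the handle's end (y=-110). Handle 24 mm wide (x), 25 high; grip it across near y=+3, the centre of mass.
- red_tray: Grey foam tray, red floor in the cutout, red stripe on the rim at +y. 100x220x14 mm (x,y,z), fixed. Origin: centre of underside. Cutout floor at z=6 mm, pliers-shaped, 6 mm spare all round: jaws at -y (42 mm wide), handles at +y (72 wide). Home: pliers' origin over the tray's, 6 mm up, y axes the same way; not reversed. Sides open for fingers, y=+13 to +67.
- black_tray: Grey foam tray, black floor in the cutout, black stripe on the rim at +y. 100x220x14 mm (x,y,z), fixed. Origin: centre of underside. Cutout floor at z=6 mm, pliers-shaped, 6 mm spare all round: jaws at -y (42 mm wide), handles at +y (72 wide). Home: pliers' origin over the tray's, 6 mm up, y axes the same way; not reversed. Sides open for fingers, y=+13 to +67.
- blue_tray: Grey foam tray, blue floor in the cutout, blue stripe on the rim at -y; empty. 84x256x18 mm, fixed. Origin: centre of underside. Cutout floor at z=6 mm, 6 mm spare: head at +y (52 mm wide), handle at -y (36 wide). Home: ratchet's origin over the tray's, 6 mm up, y axes the same way; not reversed. Foam cut away at the sides, y=-24 to +30, for fingers.
- park_mat: Green rubber mat, 90 x 240 x 3 mm (x, y, z), fixed flat on the worktop; the free spot once the ratchet is off it. Origin: centre of the underside; long side along y. A tool parked here lies flat with its middle near the mat's centre.
- spark_plug: Bystander: pale spark plug, 19 x 69 x 19 mm, loose on the worktop between trays. Origin: centre of the underside; long along y.
- paint_marker: Bystander: white paint marker with a yellow end, 17 x 135 x 17 mm, loose on the worktop between trays. Origin: centre of the underside; long along y.
- brown_nut: Bystander: brown hexagon nut, 24 x 27 x 19 mm, loose on the worktop between trays. Origin: centre of the underside.

How it is judged:
By the outcome, as a careful person would: the job done as asked, in the order asked, and still so for the second after the job is handed in, with the robot touching nothing.
It also fails if it takes over 112 s, if anything falls off the work surface, if the arm or the gripper's body presses on something with over 40 N, if the wrist force passes 120 N, or if a joint passes its speed limit or range.

## Working session

There is one attempt and no reset: what is moved stays moved. The work goes in short steps, each a Python script; the robot and the scene stay as the last script left them, time stands still between calls to the robot, and variables do not carry over. Pictures are saved under pics/ and viewed, at most 14 in all, crops included, and the job is handed in when it is done.

```bash
mkdir -p pics; ls; python3 - <<'E'
from cell import robot, grip, viewer, job
import cv2,numpy as np
for n in("top","scene"):
    im=viewer.read_camera(n); cv2.imwrite(f"pics/{n}0.png",im[:,:,::-1])
    c=viewer.get_calibration(n); print(n,c["fx"],c["fy"],c["cx"],c["cy"]); print(np.round(c["world_from_camera"],4))
print(robot.get_t(),robot.get_ee_rot(),robot.grip_point_offset)
E
```

```text
pics
top 473.25635965668005 473.25635965668005 312.1112796594859 237.03741184160367
[[ 0.001  -0.9982  0.0597  0.4683]
 [-0.9999 -0.0019 -0.0152 -0.0472]
 [ 0.0152 -0.0597 -0.9981  0.9627]
 [ 0.      0.      0.      1.    ]]
scene 556.0662452760419 556.0662452760419 319.87723967931674 230.9168789117955
[[-0.9123 -0.2274  0.3406  0.1702]
 [-0.4091  0.5478 -0.7298  0.7396]
 [-0.0207 -0.8051 -0.5928  0.679 ]
 [ 0.      0.      0.      1.    ]]
0.1 [ 9.75700888e-01  2.19105355e-01 -1.56604277e-04 -7.72006408e-04] 0.0188
```

View pics/top0.png

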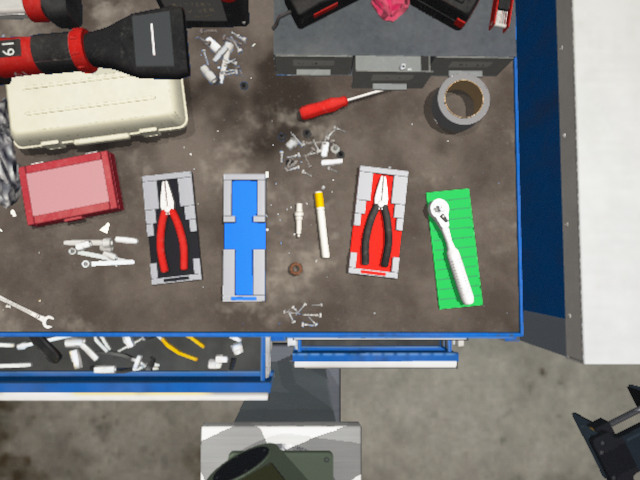

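View pics/scene0.png

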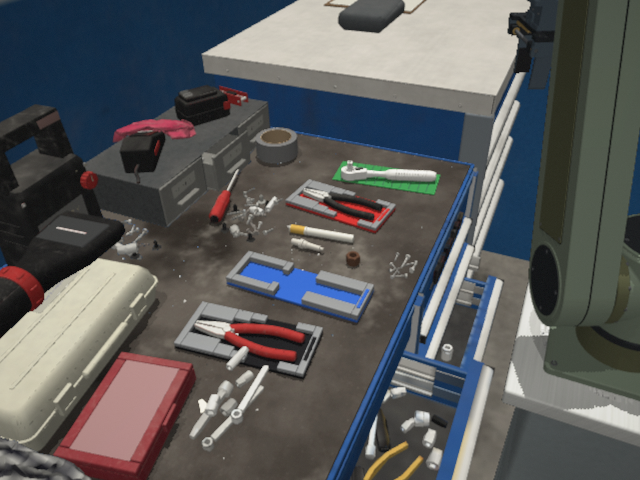

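```bash
cat > h.py <<'E'
from cell import robot, grip, viewer, job
import cv2,numpy as np
def cam(n="top"):
    c=viewer.get_calibration(n); T=np.array(c["world_from_camera"])
    K=np.array([[c["fx"],0,c["cx"]],[0,c["fy"],c["cy"]],[0,0,1]]); return K,T
def proj(p,n="top"):
    K,T=cam(n); q=K@(T[:3,:3].T@(np.atleast_2d(p)-T[:3,3]).T); return (q[:2]/q[2]).T
def back(uv,z,n="top"):
    K,T=cam(n); uv=np.atleast_2d(uv); d=(T[:3,:3]@np.linalg.inv(K)@np.c_[uv,np.ones(len(uv))].T).T
    return T[:3,3]+d*((z-T[2,3])/d[:,2])[:,None]
def rect(im,x1,y1,z,h,w,s=2000,n="top"):
    """ortho view of plane z: row->-x from x1, col->-y from y1, s px per m"""
    c=np.array([[0,0],[w,0],[w,h],[0,h]],np.float32)
    P=np.array([[x1-v/s,y1-u/s,z] for u,v in c])
    H=cv2.getPerspectiveTransform(proj(P,n).astype(np.float32),c)
    return cv2.warpPerspective(im,H,(w,h),flags=cv2.INTER_CUBIC)
def grid(r,x1,y1,s=2000,step=.02):
    r=r.copy()
    for k in range(-50,60):
        u=int(round((y1-k*step)*s)); v=int(round((x1-k*step)*s))
        if 0<=u<r.shape[1]: cv2.line(r,(u,0),(u,r.shape[0]),(0,255,255) if k%5 else (255,0,255),1)
        if 0<=v<r.shape[0]: cv2.line(r,(0,v),(r.shape[1],v),(0,255,255) if k%5 else (255,0,255),1)
    return r
def overlay(im,loc,x,y,yaw,z,x1,y1,r,col=(0,255,0),s=2000):
    """draw outline loc (Nx2, object frame) in rectified picture made at the same z"""
    c,sn=np.cos(yaw),np.sin(yaw); w=np.array(loc)@np.array([[c,sn],[-sn,c]])+[x,y]
    cv2.polylines(r,[np.round(np.c_[(y1-w[:,1])*s,(x1-w[:,0])*s]).astype(np.int32)],True,col,1)
def shot(name,n="top"):
    im=viewer.read_camera(n)[:,:,::-1].copy(); cv2.imwrite(f"pics/{name}.png",im); return im
E
python3 - <<'E'
from h import *
im=cv2.imread("pics/top0.png")
for nm,y1,x1 in(("L",.31,.69),("R",-.09,.69)):
    cv2.imwrite(f"pics/r{nm}.png",grid(rect(im,x1,y1,.014,600,660),x1,y1))
hsv=cv2.cvtColor(im,cv2.COLOR_BGR2HSV)
m=cv2.inRange(hsv,(45,120,80),(75,255,255)); p=cv2.findNonZero(m); 
p=back(p[:,0].astype(float),.003)[:,:2].astype(np.float32); print("mat",cv2.minAreaRect(p))
E
```

```text
mat ((0.5039886236190796, -0.35048624873161316), (0.24007673561573029, 0.09065014868974686), 5.745538711547852)
```

View pics/rL.png

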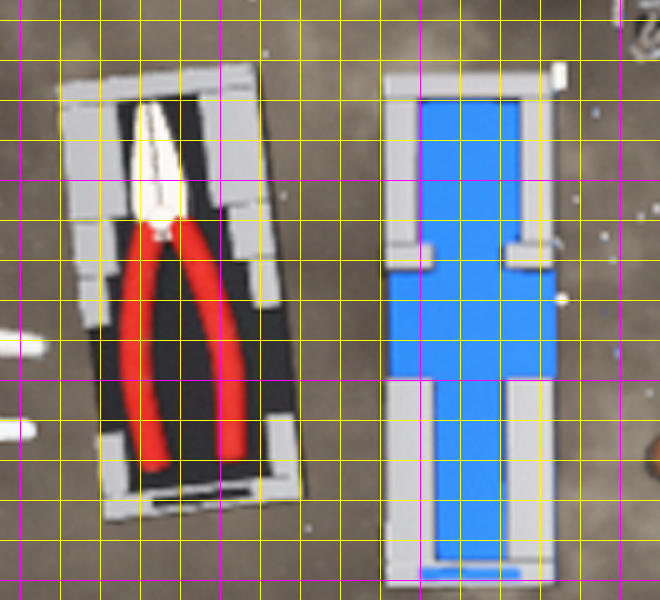

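View pics/rR.png

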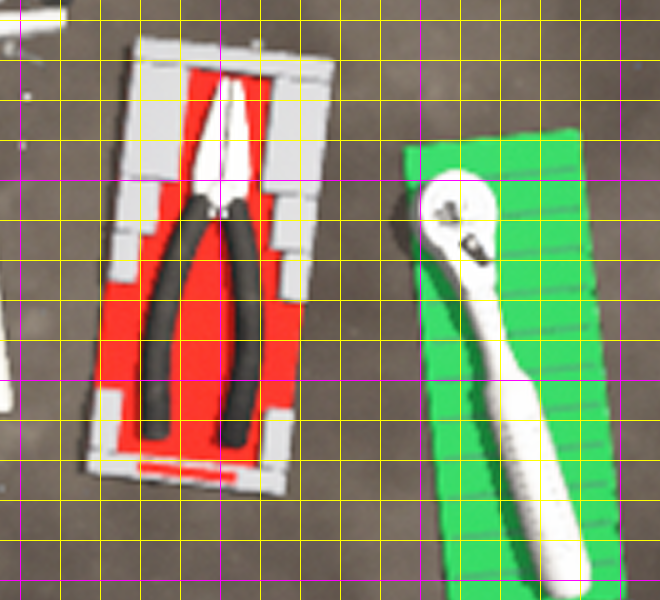

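```bash
cat >> h.py <<'E'
from scipy.spatial.transform import Rotation as R
def quat(a):   # tool down, tool x at world yaw a
    return (R.from_euler("z",a)*R.from_euler("x",np.pi)).as_quat()
def pose(x,y,d,off):  # object origin, +y direction d, grip at object y=off
    d=np.array(d)/np.hypot(*d); g=np.array([x,y])+off*d
    a=np.arctan2(d[1],d[0]); a=(a+np.pi/2)%np.pi-np.pi/2
    return g,quat(a)
def go(g,q,z): robot.move_ptp([g[0],g[1],z],q)
def line(g,z,feed=.15,mf=None): return robot.servo_line([g[0],g[1],z],feed=feed,max_force=mf)
BT=(.5441,.2204,(-433,-48.5)); RT=(.557,-.1953,(-434,49)); BL=(.5249,.0749,(1,.003)); MAT=(.504,-.350,(-1,-.1003))
E
python3 - <<'E'
from h import *
im=cv2.imread("pics/top0.png"); x1,y1,z=.69,-.26,.018
r=rect(im,x1,y1,z,720,320); hsv=cv2.cvtColor(r,cv2.COLOR_BGR2HSV)
m=cv2.inRange(hsv,(0,0,190),(180,45,255)); m=cv2.morphologyEx(m,cv2.MORPH_CLOSE,np.ones((15,15)))
n,l,s,c=cv2.connectedComponentsWithStats(m); k=1+np.argmax(s[1:,4]); print(s[k],c[k])
v,u=np.nonzero(l==k); p=np.c_[x1-v/2000,y1-u/2000]
d=np.array([.958,.287])
for _ in range(8):
    d/=np.hypot(*d); n_=np.array([-d[1],d[0]]); t=p@d; w=p@n_
    def mid(a,b):
        sl=[( w[(t>=e)&(t<e+.003)].min()+w[(t>=e)&(t<e+.003)].max())/2 for e in np.arange(a,b,.003)]; return np.mean(sl),(a+b)/2
    t0=(t.max()+t.min())/2; h=mid(t0+.070,t0+.105); e=mid(t0-.10,t0-.02)
    k=(h[0]-e[0])/(h[1]-e[1]); d=d+k*n_
wid=[np.ptp(w[abs(t-t0-o)<.0015])*1e3 for o in (-.09,-.05,0,.04,.09)]
c0=d*t0+n_*(h[0]+e[0])/2
print("dir",d,"len",np.ptp(t),"wid",np.round(wid,1),"origin",c0)
g,q=pose(*c0,d,.003); g2,q2=pose(*BL,.003)
for a,b in((g,q),(g2,q2)):print(a,robot.solve_ik([*a,.006],b))
for P in(BT,RT,MAT):
    a,b=pose(*P,.038);print(a,robot.solve_ik([*a,.006],b))
E
```

```text
[   77   171   170   426 18278] [164.4203961  372.18371813]
dir [0.95552828 0.2948995 ] len 0.22078493358887236 wid [21.2 20.7 20.3 12.8 37.9] origin [ 0.49808894 -0.3441681 ]
[ 0.50095553 -0.3432834 ] [-6.19700564e-01  5.62591877e-01  1.74628043e+00 -4.44089210e-16
  8.32720348e-01  6.51745426e-01]
[0.52789999 0.074909  ] [ 1.19388876e-01  4.74800110e-01  1.92695282e+00 -4.44089210e-16
  7.39839727e-01  1.68718521e+00]
[0.50633616 0.2161701 ] [ 3.82614544e-01  4.95044770e-01  1.88570619e+00 -4.44089210e-16
  7.60841693e-01  1.84186656e+00]
[ 0.5192399  -0.19103676] [-3.73332879e-01  4.98228616e-01  1.87919499e+00 -4.44089210e-16
  7.64169046e-01  1.30989058e+00]
[ 0.46618971 -0.35379237] [-6.68825616e-01  5.36051340e-01  1.80137230e+00 -4.44089210e-16
  8.04169017e-01  8.02005038e-01]
```

```bash
python3 - <<'E'
from h import *
g,q=pose(.4981,-.3442,(.9555,.2949),.003)
go(g,q,.15); grip(.06); line(g,.006,mf=15); print(robot.get_tool_pos())
grip(.0,40); print("w",robot.get_width(),robot.get_gripper_force())
line(g,.15); print("w",robot.get_width())
g2,q2=pose(*BL,.003); go(g2,q2,.15); line(g2,.06)
shot("ratchet_hold"); cv2.imwrite("pics/rh.png",cv2.resize(shot("rhs","scene")[200:360,150:420],None,fx=2.9,fy=2.9)); print(robot.get_t(),robot.get_ft_force())
E
```

```text
[ 0.50163125 -0.34377227  0.00689277]
w 0.024933247114887622 40.000566244125366
w 0.024925658693457534
7.2083 [ 0.18403241  0.3545371  -2.75891531]
```

View pics/rh.png

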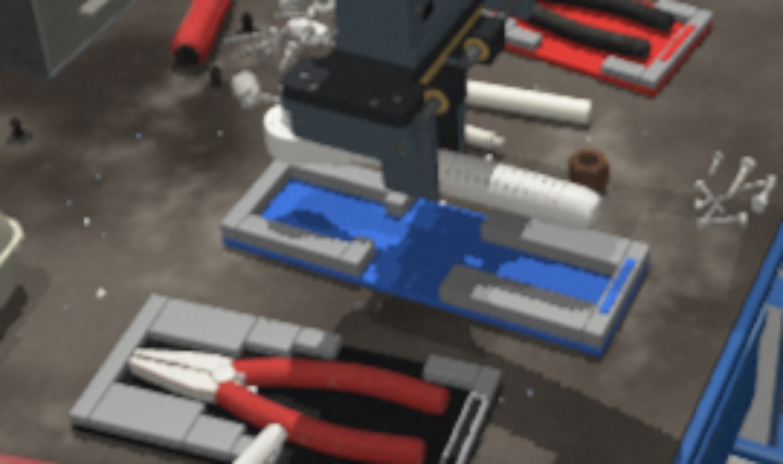

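The ratchet is held level above the blue tray, with its head (crop about 280,130) and its end (about 590,205) pointing the right way. I'm lowering it now.

```bash
python3 - <<'E'
from h import *
g,q=pose(*BL,.003)
print(line(g,.0095,feed=.06,mf=12),robot.get_tool_pos(),robot.get_ft_force())
grip(.06); line(g,.15)
gb,qb=pose(.5601,-.1954,(-366.5,36),.038); go(gb,qb,.15); 
im=shot("afterR"); print(robot.get_t())
cv2.imwrite("pics/ar.png",rect(im,.69,.31,.014,600,660))
E
```

```text
True [0.52703846 0.0748178  0.00911388] [-0.69579469  0.46570012  4.32799027]
10.9333
```

View pics/ar.png

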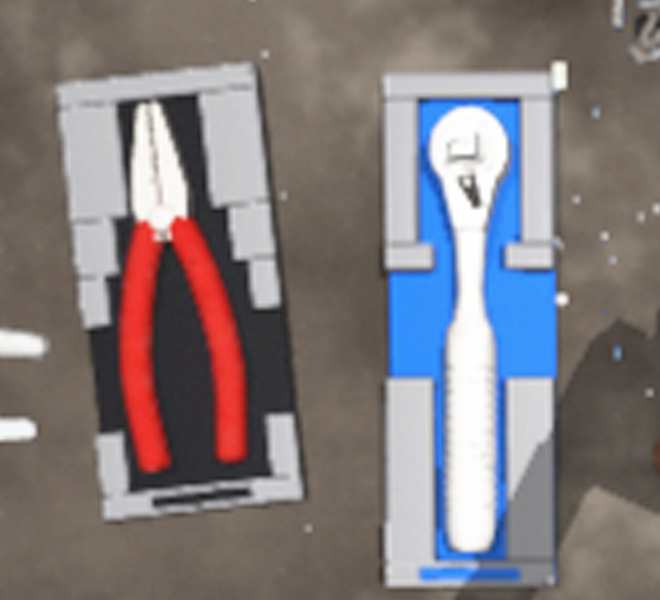

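The ratchet lies centred in the blue cutout, running from head (469,150) to end (470,545). Next I move the black pliers to the mat.

```bash
python3 - <<'E'
from h import *
g,q=pose(.5601,-.1954,(-366.5,36),.038)
grip(.088); print(line(g,.0085,feed=.12,mf=12),robot.get_tool_pos())
grip(.0,50); print("w",robot.get_width(),robot.get_gripper_force())
line(g,.12); print("w",robot.get_width())
g,q=pose(*MAT,.038); go(g,q,.12); line(g,.03); print(line(g,.0055,feed=.05,mf=12),robot.get_tool_pos())
grip(.088); line(g,.12)
gb,qb=pose(.5485,.2228,(-363,-44.5),.038); go(gb,qb,.15)
im=shot("afterB"); print(robot.get_t())
cv2.imwrite("pics/ab.png",rect(im,.69,-.09,.014,650,700))
E
```

```text
False [ 0.52285352 -0.19188008  0.0091763 ]
w 0.05876018852368842 50.00059287984968
w 0.058713129392132836
True [ 0.46575267 -0.35356197  0.00564996]
19.9667
```

View pics/ab.png

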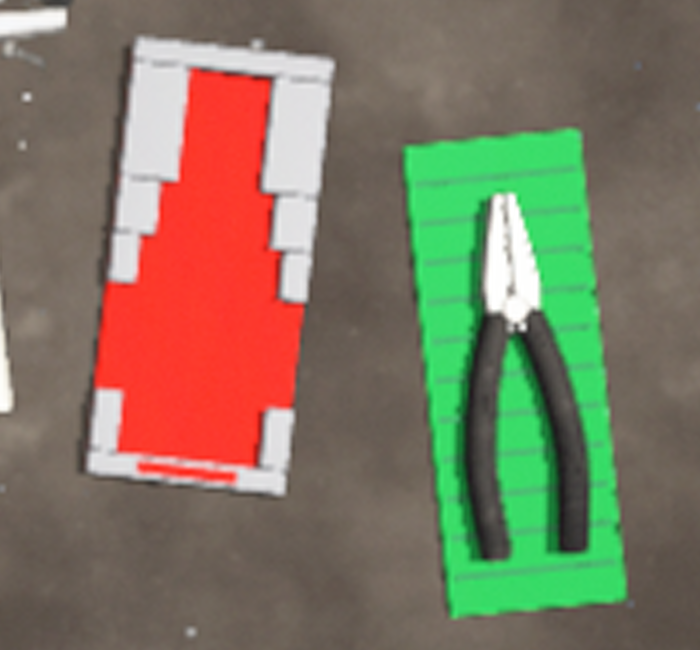

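The black pliers lie flat on the mat, with the jaw tip at (504,194) and the handle ends near (534,555). The red tray is clear. Red pliers next.

```bash
python3 - <<'E'
from h import *
g,q=pose(.5485,.2228,(-363,-44.5),.038)
print(line(g,.0085,feed=.12,mf=12),robot.get_tool_pos())
grip(.0,50); print("w",robot.get_width(),robot.get_gripper_force())
line(g,.15); print("w",robot.get_width())
g,q=pose(*RT,.038); go(g,q,.15); line(g,.03); print(line(g,.0085,feed=.05,mf=12),robot.get_tool_pos())
grip(.088); line(g,.12)
gb,qb=pose(.503,-.3495,(-360,-32),.038); go(gb,qb,.12)
grip(.088); print(line(gb,.0055,feed=.12,mf=12),robot.get_tool_pos())
im=shot("afterRed"); print(robot.get_t())
cv2.imwrite("pics/are.png",rect(im,.69,-.09,.014,600,400))
E
```

```text
False [0.51137118 0.21839773 0.00918757]
w 0.058572171669180585 49.98390821450087
w 0.05849618357183776
True [ 0.51892626 -0.19095269  0.00869602]
False [ 0.46569029 -0.35325632  0.00621343]
29.4917
```

View pics/are.png

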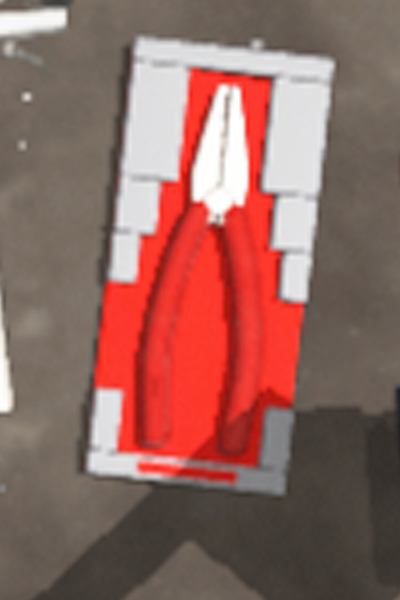

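The red pliers sit inside the red cutout, from tip (230,85) to handle ends (150,443) and (233,452). They touched down at the expected height. Last, the black pliers.

```bash
python3 - <<'E'
from h import *
g,q=pose(.503,-.3495,(-360,-32),.038)
grip(.0,50); print("w",robot.get_width(),robot.get_gripper_force())
line(g,.15); print("w",robot.get_width())
g,q=pose(*BT,.038); go(g,q,.15); line(g,.03); print(line(g,.0085,feed=.05,mf=12),robot.get_tool_pos())
grip(.088); line(g,.15)
robot.movej([-1.149,.32,1.565,0,1.257,-.02])
im=shot("end"); shot("endS","scene"); print(robot.get_t())
a=rect(im,.69,.31,.014,560,520); b=rect(im,.69,-.09,.014,560,280)
cv2.imwrite("pics/e1.png",np.hstack([a,b])); s=cv2.imread("pics/endS.png"); cv2.imwrite("pics/e2.png",cv2.resize(s[150:400,160:460],None,fx=2.4,fy=2.4))
E
```

```text
w 0.05811917373565026 50.00051368503918
w 0.05853685089351338
True [0.50604338 0.216055   0.00863255]
39.225
```

View pics/e1.png

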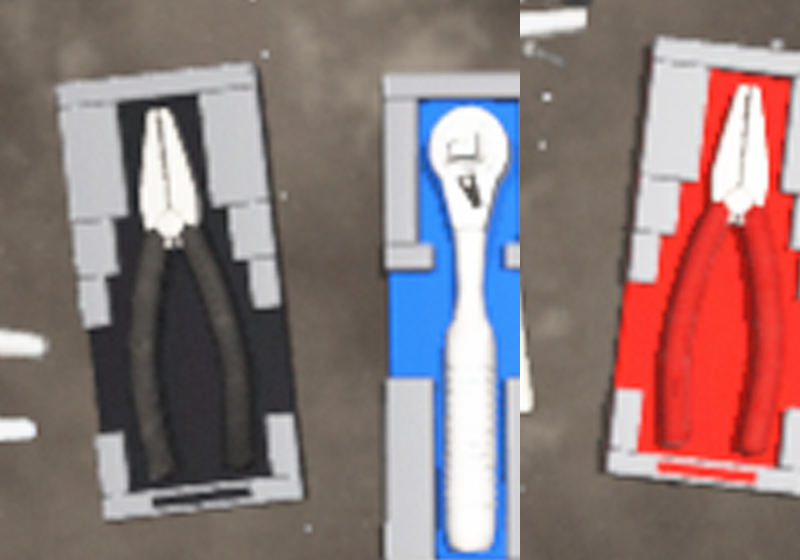

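View pics/e2.png

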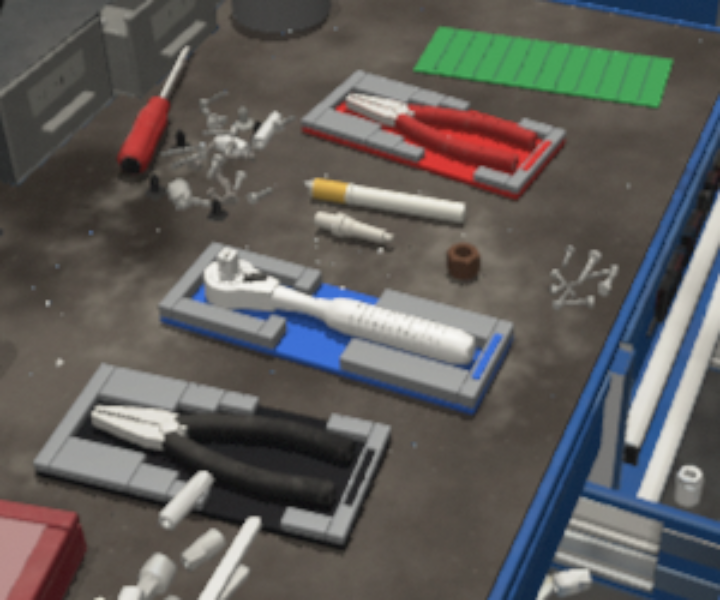

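Both pictures show all three tools inside their cutouts: black pliers from (158,107) to (235,468), ratchet at x≈469, red pliers from (750,85) to (752,452). The plug, marker and nut have not moved.

```bash
python3 -c "
from cell import job
print(job.sign_off())"
```

```text
the job is handed in; nothing more can be done
None
```

The job is done and handed in at about 39 s: the ratchet is in the blue tray, the red pliers are in the red tray and the black pliers are in the black tray; all are flat and released, and the spark plug, marker and nut were left where they were.

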